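Bring the orange position of a tube rotator to the top

ROBOT

A 6-joint arm with a two-finger parallel gripper is mounted at the origin on a cart in front of the work surface, level with it; the furniture and walls round the work are solid. World frame = base frame: x ahead of the robot, y to its left, z up, the work surface at z = 0. Lengths are in m, angles in rad, forces in N, time in s.
With the tool pointing down it reaches from about 0.375 to 0.975 m from the base axis. Payload 3.8 kg.
Tool frame: the origin (TCP) lies on the centre line of the jaws, within the pads' length; the fingertips stand 25 mm ahead of it and the grasp point (between the pads) lies 6 mm ahead of it; z points along the fingers, y is the direction in which the jaws open and shut (so a half turn about z gives the same grasp; the last joint's range is limited). The gripper opens to 85 mm and grips with 20 to 120 N. Pads are 22 mm wide; open, the fingers measure 114 mm over their backs; the gripper's body (76 mm by 85 mm) begins 54 mm behind the grasp point. The pads swing forward as they close: fully open they stand 13 mm farther back than shut.
Start: joints at [-1.317, 0.264, 1.604, -0, 1.274, -0.037], TCP at [0.194, -0.647, 0.256] pointing down, gripper open.
Joint ranges: [-2.63, 2.63], [-0.94, 2.18], [0.31, 2.57], [-1.31, 4.45], [0, 2.66], [-2.55, 2.55]. Speed limits (rad/s): [2.57, 2.57, 3.14, 3.14, 3.14, 3.14].

INTERFACE

Orientations are given as a rotation vector (axis times angle).
In Python, from workcell import bot gives the robot as it stands.
- The arm moves only by the tool servo_tool, never from a script. Its argument "moves" is a list of rows, each a list of 3 entries, a list of its own where there are three numbers: the closure in counts, from 0 (fully open) to 255 (shut), then the shift along the tool's x, y, z in m, then the turn about the tool's z in rad. A call has exactly 8 rows; each row shifts and turns the pose as measured when the row begins, along the tool's axes as they then stand; what a row does not reach is not made up. A row lasts 1/12 s, in which the tool goes at most 41.7 mm and 7.16 degrees, less where a joint would pass 70% of its speed; a pose out of reach is approached as far as the arm can. A call is refused whole if a number of a shift passes 0.0417 or a number of a turn 0.125, either way. A call with a gripper value outside its range is refused whole. The fingers move at their own pace and stop on an object; "newtons" is the grip in N (left out, the last holds). Time passes only in rows, so rows that do not move let the fingers close, or fill a call up. It gives the time, the measured TCP pose, the force and the opening at its end, in the units of the state.
- bot.read_state(): the state, without advancing time (a new reading comes with each control period).
- bot.read_camera(name): name is "side" or "top"; returns a dict with "pixels" (420x560x3 uint8, red, green, blue), "depth" (420x560 float32, m along the optical axis (not along the pixel's ray), 0 where there is no reading), "intrinsics" (3x3 intrinsics, pixels), "R" (3x3) and "t" (3): a world point X has camera coordinates R X + t. Camera axes: x right, y down, z forward; pixel columns grow to the right and rows downward; lengths in m; the calibration is good to about 2 mm. A picture is of the moment at which its call begins.
- bot.finish_job(): hands the job in, once; it reports no verdict.
The state is a dict: "time": time; "q": joint angles; "joint_vel": joint speeds; "joint_torque": joint torques, N m; "tool_pos": TCP position; "tcp_rot": TCP orientation; "wrist_force": force on the tool from outside, world axes, zero at the start; "torque": the same for the moment, N m; "width": opening from 0.0 (shut) to 1.0 (fully open).
Only numpy, scipy, OpenCV 4.12 (cv2) and the standard library are available. Lean on these libraries where they do the work, as an engineer would, in place of code of your own. Each camera call takes 0.05 s, during which the arm holds its last target.

TASK

Two tube rotators stand on the bench, each with an upright free-turning disc. On the one with the orange mark on its rim, turn the disc by its rim until the orange mark stands straight up at the very top, so that the empty clip next to it can be loaded, then let go with the disc at rest. Leave the disc with the blue mark as it is.

Things in the scene. Friction and masses are not known exactly. Their poses are not given: they have to be found in the camera images.
- orange_hub (a point): Centre of the upright disc (190 mm diameter, 12 mm thick) with the orange mark, 125 mm above the bench; fixed, does not turn. x: the level axle, pointing away from the robot; y: level, robot's left; z: up. A white drive housing stands 40 mm or more behind the disc (boss on the axle 28 mm), 84 mm wide, up to 21 mm above the axle. Grey base: 120 mm wide, 19 mm high, 50 mm to the front.
- orange_mark (a point): Middle of the orange bar (22 mm wide, 31 mm long) that runs over the rim, on both faces and the tread: in the disc's middle plane, 85 mm from the axle, turning with the disc. Both faces are flat and bare from radius 65 to 95 mm: pinch the rim there across its 12 mm from above, or rub the tread. Further in, the front carries clips and small white tubes, up to 25 mm proud.
- orange_wheel (a joint): Turn of the disc with the orange mark, rad: 0 with the mark at the top, growing clockwise as seen from the robot (from the top to the robot's right). It starts about 55 to 105 degrees to the right. It turns freely both ways without stops, coasts a little when flicked, is balanced and stays where it is left (friction 0.008 N m).
- blue_mark (a point): The same point of the blue mark on the other rotator, which is alike but for the colour of its mark and stands on the same bench, 0.24 m or more to the left or right. Its disc must not be turned. Also on the bench: a tall analyser at the right (from 0.3 m to the right of the robot's middle, 0.45 m ahead and beyond), which the arm must clear on its way.

How it is judged:
At the end, for the whole second after the job is handed in: The orange mark is at the top of its disc, within 18 mm (about 12 degrees) to either side of straight above the axle, and the disc is at rest (under 0.05 rad/s) (z of orange_mark in the frame of orange_hub above 0.05 m and y of orange_mark in the frame of orange_hub between -0.018 and 0.018 m and velocity of joint orange_wheel between -0.05 and 0.05 rad/s); the robot touches nothing.
It fails at once if the disc with the blue mark was turned: its mark moved more than 15 mm (distance of blue_mark from where it was at the start of the episode above 0.015 m).
It also fails if it takes over 38 s, if anything falls off the work surface, if the arm or the gripper's body presses on something with over 40 N, if the wrist force passes 120 N, or if a joint passes its speed limit or range.

## Working session

There is one attempt and no reset: what is moved stays moved. The work goes in short steps, Python scripts to look and compute and a tool call to move; the robot and the scene stay as the last step left them, time stands still between calls to the robot, and variables do not carry over. Pictures are saved under pics/ and viewed, and the job is handed in when it is done.

Besides the shell and the picture viewer there is one more tool, called after "Call:" in YAML: its name, and indented under it one key for each argument. servo_tool: Moves the arm, as the interface text tells. Its arguments: {"type":"object","properties":{"moves":{"type":"array","items":{"type":"array"}},"newtons":{"type":"number"}},"required":["moves"]}

```bash
mkdir -p pics; python3 - <<'E'
from workcell import bot
import cv2,numpy as np
s=bot.read_state();print(s)
for n in("side","top"):
    c=bot.read_camera(n);cv2.imwrite(f"pics/{n}0.png",c["pixels"][:,:,::-1]);np.savez(f"{n}0.npz",**c)
    print(n,c["intrinsics"],c["R"],c["t"],-c["R"].T@c["t"])
E
```

```text
{'time': 0.0, 'q': array([-1.31690370e+00,  2.64762789e-01,  1.60539279e+00, -2.00514818e-05,
        1.27367822e+00, -3.68776472e-02]), 'joint_vel': array([ 0.00022193, -0.00026704, -0.00038405,  0.00232681,  0.00037481,
        0.001232  ]), 'joint_torque': array([ 1.28276406e-03, -5.15108263e+01, -3.67312467e+01,  2.15581103e-04,
        1.30697750e-02,  7.88703375e-06]), 'tool_pos': array([ 0.19335239, -0.64600752,  0.25494531]), 'tcp_rot': array([-3.10624565e+00, -4.54820239e-01,  4.10876832e-04]), 'wrist_force': array([-0.1425032 ,  0.48006679,  0.6585747 ]), 'torque': array([-0.01977122, -0.04281088, -0.00822555]), 'width': 0.999570949850748}
side [[407.67425133   0.         281.42620931]
 [  0.         407.67425133 210.28865614]
 [  0.           0.           1.        ]] [[-0.99693222 -0.07760922 -0.01014718]
 [-0.0212405   0.39303836 -0.91927672]
 [ 0.07533258 -0.91624105 -0.39348106]] [0.47648866 0.17564203 0.97023268] [0.40566749 0.85691287 0.54806682]
top [[458.95469916   0.         281.61131242]
 [  0.         458.95469916 202.44000534]
 [  0.           0.           1.        ]] [[ 0.00589699 -0.99997126 -0.00476585]
 [-0.99471775 -0.00537746 -0.102507  ]
 [ 0.10247842  0.00534516 -0.99472087]] [0.09613369 0.50320571 0.99948662] [0.39755494 0.09349448 1.04625046]
```

View pics/side0.png

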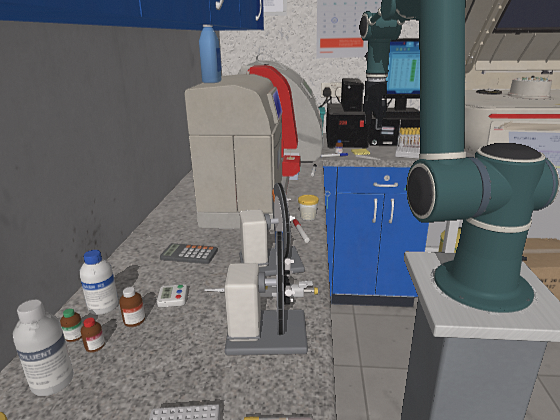

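View pics/top0.png

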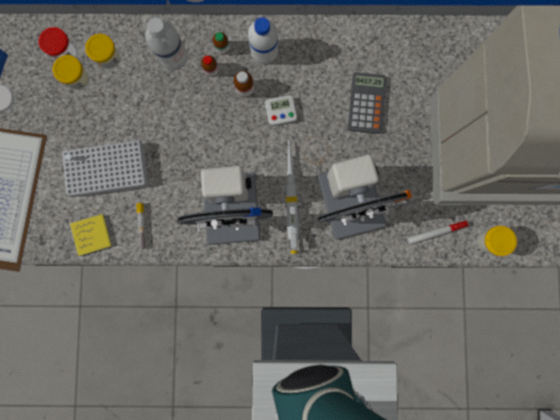

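The top view shows the orange rotator on the right (disc line from about (320,220) to (410,192), orange at (407,192)). The blue one is at about (225,213), with its mark at (258,212). Next I'll measure them.

```bash
cat > h.py <<'E'
import numpy as np,cv2
def pts(c,m):
    v,u=np.nonzero(m&(c["depth"]>0));z=c["depth"][v,u];K=c["intrinsics"]
    P=np.stack([(u-K[0,2])/K[0,0]*z,(v-K[1,2])/K[1,1]*z,z],1)
    return (P-c["t"])@c["R"],u,v
def omask(c):
    h=cv2.cvtColor(np.ascontiguousarray(c["pixels"]),cv2.COLOR_RGB2HSV)
    return (h[...,0]>=4)&(h[...,0]<=16)&(h[...,1]>170)&(h[...,2]>120)
E
python3 - <<'E'
from h import *
c=dict(np.load("top0.npz"));m=omask(c);m[:, :380]=0;m[:,430:]=0;m[:170]=0;m[215:]=0
P,u,v=pts(c,m);print("orange");print(np.c_[u,v,P.round(4)][:40])
# disc top: dark pixels region
g=c["pixels"].max(2);r=np.zeros_like(g,bool);r[180:230,312:416]=1
P,u,v=pts(c,r)
h=P[:,2];s=h>0.10
P=P[s];u=u[s];v=v[s]
for i in range(314,414,5):
    k=u==i
    if k.any(): print(i,v[k].min(),v[k].max(),"max z",P[k][:,2].max().round(4),P[k][P[k][:,2].argmax()].round(4))
img=c["pixels"][170:250,300:420,::-1];cv2.imwrite("pics/crop0.png",cv2.resize(img,None,fx=6,fy=6,interpolation=cv2.INTER_CUBIC))
c=dict(np.load("side0.npz"));img=c["pixels"][170:360,210:330,::-1];cv2.imwrite("pics/crop1.png",cv2.resize(img,None,fx=3,fy=3))
E
```

```text
orange
[[ 4.050e+02  1.910e+02  5.095e-01 -1.353e-01  1.831e-01]
 [ 4.060e+02  1.910e+02  5.094e-01 -1.371e-01  1.837e-01]
 [ 4.070e+02  1.910e+02  5.093e-01 -1.387e-01  1.847e-01]
 [ 4.060e+02  1.920e+02  5.079e-01 -1.377e-01  1.812e-01]
 [ 4.070e+02  1.920e+02  5.074e-01 -1.386e-01  1.849e-01]]
319 215 221 max z 0.146 [0.4659 0.0247 0.146 ]
324 213 220 max z 0.1695 [0.4661 0.0169 0.1695]
329 212 219 max z 0.1839 [0.4669 0.0088 0.1839]
334 180 218 max z 0.1938 [4.643e-01 4.000e-04 1.938e-01]
339 180 216 max z 0.1997 [ 0.475  -0.0082  0.1997]
344 180 224 max z 0.2075 [ 0.4725 -0.0165  0.2075]
349 180 220 max z 0.2105 [ 0.4778 -0.0252  0.2105]
354 180 218 max z 0.2152 [ 0.4774 -0.0337  0.2152]
359 180 216 max z 0.2179 [ 0.479  -0.0423  0.2179]
364 180 216 max z 0.2207 [ 0.4769 -0.0508  0.2207]
369 180 215 max z 0.2214 [ 0.4806 -0.0598  0.2214]
374 180 213 max z 0.2215 [ 0.486  -0.0689  0.2215]
379 197 213 max z 0.2207 [ 0.4916 -0.0781  0.2207]
384 196 211 max z 0.2205 [ 0.4881 -0.0871  0.2205]
389 195 203 max z 0.2173 [ 0.4921 -0.097   0.2173]
394 194 202 max z 0.211 [ 0.4929 -0.1076  0.211 ]
399 193 201 max z 0.2045 [ 0.4955 -0.1184  0.2045]
404 191 199 max z 0.1954 [ 0.4985 -0.13    0.1954]
409 191 197 max z 0.1807 [ 0.4984 -0.1433  0.1807]
```

View pics/crop0.png

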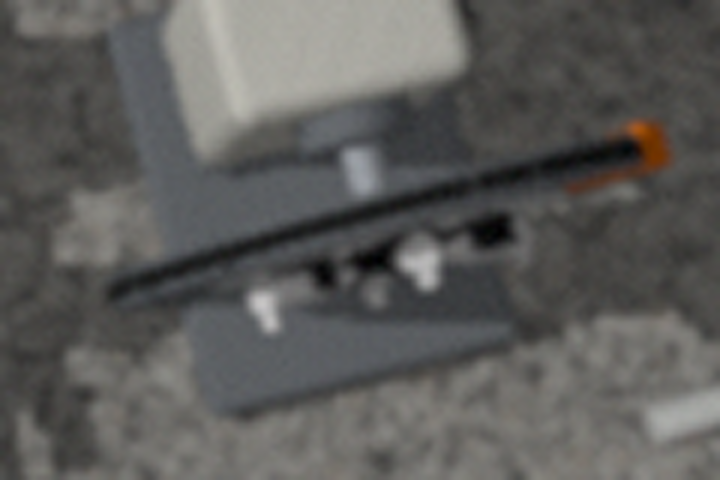

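View pics/crop1.png

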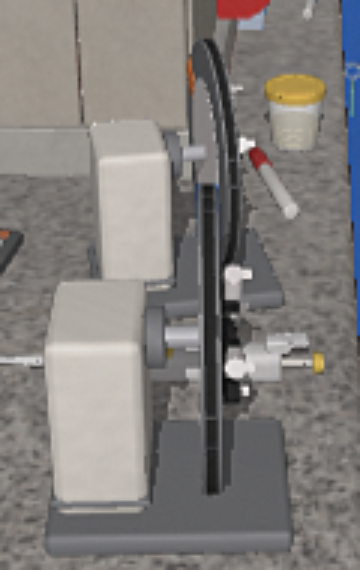

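```bash
python3 - <<'E'
from h import *
from scipy.optimize import least_squares
c=dict(np.load("top0.npz"))
# tread: dark pixels on disc above z .14, near the line
g=c["pixels"].max(2);r=np.zeros(g.shape,bool);r[180:230,312:416]=1
P,u,v=pts(c,r); k=(P[:,2]>.15)&(P[:,2]<.23);P,u,v=P[k],u[k],v[k]
# robust: fit plane-vertical + rim circle, on per-column topmost (furthest row) dark pixels: use z near circle
sel=[]
p=np.array([.482,-.064,.2])
for it in range(8):
    n=np.array([np.cos(p[2]),np.sin(p[2])]);t=np.array([-n[1],n[0]])
    d=(P[:,:2]-p[:2])@n;a=(P[:,:2]-p[:2])@t;R=np.hypot(a,P[:,2]-.125)
    s=(abs(d)<.012)&(abs(R-.095)<.006)
    def f(q):
        n=np.array([np.cos(q[2]),np.sin(q[2])]);t=np.array([-n[1],n[0]])
        d=(P[s,:2]-q[:2])@n;a=(P[s,:2]-q[:2])@t
        return np.r_[d,(np.hypot(a,P[s,2]-.125)-.095)]
    p=least_squares(f,p,loss="soft_l1",f_scale=.003).x
    print(p,s.sum())
n=np.array([np.cos(p[2]),np.sin(p[2])]);t=np.array([-n[1],n[0]])
d=(P[s,:2]-p[:2])@n;print(np.percentile(d,[2,25,50,75,98]))
m=omask(c);m[:, :380]=0;m[:,430:]=0;m[:170]=0;m[215:]=0
h=cv2.cvtColor(c["pixels"],cv2.COLOR_RGB2HSV);m2=(h[...,0]<20)&(h[...,1]>110);m2[:,:390]=0;m2[:,425:]=0;m2[:180]=0;m2[:,:]&=True;m2[210:]=0
for M in(m,m2):
    O,_,_=pts(c,M);O=O[O[:,2]>.1];a=(O[:,:2]-p[:2])@t;print(len(O),"angle right deg",np.percentile(np.degrees(np.arctan2(-a,O[:,2]-.125)),[0,25,50,75,100]))
# blue/analyser check
from workcell import bot
from scipy.spatial.transform import Rotation as R
s=bot.read_state();print(R.from_rotvec(s["tcp_rot"]).as_matrix().round(3))
E
```

```text
[ 0.48414869 -0.06631381  0.25646381] 618
[ 0.48421955 -0.06632128  0.25899746] 624
[ 0.48421955 -0.06632128  0.25899746] 624
[ 0.48421955 -0.06632128  0.25899746] 624
[ 0.48421955 -0.06632128  0.25899746] 624
[ 0.48421955 -0.06632128  0.25899746] 624
[ 0.48421955 -0.06632128  0.25899746] 624
[ 0.48421955 -0.06632128  0.25899746] 624
[-5.76716272e-03 -3.07101652e-03  3.97882278e-05  3.05569168e-03
  6.00877904e-03]
5 angle right deg [51.57424402 51.65924903 51.90030286 51.97429646 53.14362176]
52 angle right deg [46.19085067 51.09496062 52.38192354 56.00424159 66.20386792]
[[ 0.958  0.287 -0.001]
 [ 0.287 -0.958  0.002]
 [ 0.    -0.002 -1.   ]]
```

Call:
servo_tool:
  moves:
    - [0,[0.025,-0.025,-0.006],-0.04]
    - [0,[0.025,-0.025,-0.006],-0.04]
    - [0,[0.025,-0.025,-0.006],-0.04]
    - [0,[0.025,-0.025,-0.006],-0.045]
    - [0,[0.025,-0.025,-0.006],-0.045]
    - [0,[0.025,-0.025,-0.006],-0.045]
    - [0,[0.025,-0.025,-0.006],-0.05]
    - [0,[0.025,-0.025,-0.006],-0.05]

```text
time: 0.77
tool_pos: [0.2877, -0.3741, 0.2961]
tcp_rot: [-2.962, -1.002, 0.003]
wrist_force: [0.6, 0.3, -0.2]
width: 0.997
```

Call:
servo_tool:
  moves:
    - [0,[0.04,0.0,0.0],-0.085]
    - [0,[0.04,0.0,0.0],-0.085]
    - [0,[0.04,0.0,0.0],-0.085]
    - [0,[0.04,0.0,0.0],-0.09]
    - [0,[0.04,0.0,0.0],-0.1]
    - [0,[0.038,0.0,0.0],-0.11]
    - [0,[0.03,0.0,0.0],-0.12]
    - [0,[0.0,0.0,0.0],-0.12]

```text
time: 1.43
tool_pos: [0.4525, -0.148, 0.2975]
tcp_rot: [-2.307, -2.113, -0.01]
wrist_force: [-0.8, -0.6, -0.4]
width: 1.0
```

```bash
cat > go.py <<'E'
import sys,numpy as np
from workcell import bot
from scipy.spatial.transform import Rotation as R
PSI=0.259;H=np.array([.484,-.0665,.125])
def to(alpha,r=.092,lift=0.):
    s=bot.read_state();M=R.from_rotvec(s["tcp_rot"]).as_matrix()
    a=np.radians(alpha);g=H+r*np.sin(a)*np.array([np.sin(PSI),-np.cos(PSI),0])+[0,0,r*np.cos(a)+.006+lift]
    yaw=np.arctan2(M[1,1],M[0,1]);e=(PSI-yaw+np.pi/2)%np.pi-np.pi/2
    print("pos",s["tool_pos"].round(4),"F",s["wrist_force"].round(1),"target",g.round(4),"toolshift",(M.T@(g-s["tool_pos"])).round(4),"turn",round(-e,3),"w",s["width"])
if __name__=="__main__":to(float(sys.argv[1]),float(sys.argv[2]),float(sys.argv[3]))
E
python3 go.py 28 .092 .06
```

```text
pos [ 0.4525 -0.148   0.2975] F [-0.8 -0.6 -0.4] target [ 0.4951 -0.1083  0.2722] toolshift [0.043  0.0391 0.0257] turn -0.347 w 0.9995231969586132
```

Call:
servo_tool:
  moves:
    - [0,[0.014,0.013,0.0],-0.1]
    - [0,[0.014,0.013,0.0],-0.1]
    - [0,[0.01,0.01,0.0],-0.1]
    - [0,[0.0,0.0,0.0],-0.05]
    - [100,[0.0,0.0,0.008],0.0]
    - [100,[0.0,0.0,0.008],0.0]
    - [100,[0.0,0.0,0.008],0.0]
    - [100,[0.0,0.0,0.0],0.0]

```text
time: 2.1
tool_pos: [0.4877, -0.1028, 0.268]
tcp_rot: [-1.868, -2.504, -0.01]
wrist_force: [0.3, 0.3, 0.1]
width: 0.61
```

```bash
python3 go.py 28 .092 .0;python3 - <<'E'
from h import *
from workcell import bot
for n in("side","top"):
    c=bot.read_camera(n);np.savez(f"{n}1.npz",**c)
    a=c["pixels"][120:300,200:420] if n=="side" else c["pixels"][120:280,280:470]
    cv2.imwrite(f"pics/{n}1.png",cv2.resize(a[:,:,::-1],None,fx=3,fy=3))
E
```

```text
pos [ 0.4877 -0.1028  0.268 ] F [0.3 0.3 0.1] target [ 0.4951 -0.1083  0.2122] toolshift [-0.0083  0.0058  0.0556] turn 0.03 w 0.6097818305900432
```

View pics/side1.png

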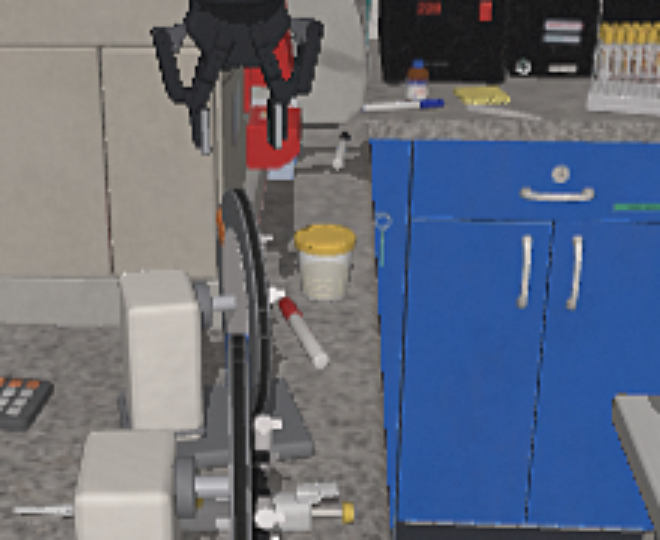

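View pics/top1.png

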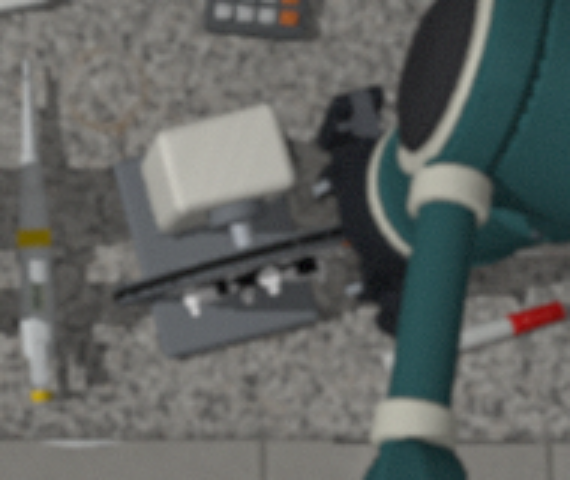

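The side view shows the open fingers at (205,135) and (280,135), straddling the disc rim at (240,190). The top view shows them over its right shoulder. The fingers are in line with the disc, so I'll go down and grip.

Call:
servo_tool:
  newtons: 25
  moves:
    - [100,[-0.008,0.006,0.005],0.03]
    - [100,[0.0,0.0,0.015],0.0]
    - [100,[0.0,0.0,0.015],0.0]
    - [100,[0.0,0.0,0.012],0.0]
    - [100,[0.0,0.0,0.008],0.0]
    - [255,[0.0,0.0,0.0],0.0]
    - [255,[0.0,0.0,0.0],0.0]
    - [255,[0.0,0.0,0.0],0.0]

```text
time: 2.87
tool_pos: [0.4992, -0.1132, 0.2134]
tcp_rot: [-1.927, -2.468, -0.011]
wrist_force: [-21.5, -8.4, 5.9]
width: 0.189
```

```bash
python3 go.py 28 .092 .0
```

```text
pos [ 0.4992 -0.1132  0.2134] F [-21.5  -8.4   5.9] target [ 0.4951 -0.1083  0.2122] toolshift [ 0.0057 -0.0028  0.0012] turn -0.014 w 0.18910205341489017
```

Call:
servo_tool:
  moves:
    - [255,[0.0,-0.003,0.002],0.0]
    - [255,[0.0,0.0,0.001],0.0]
    - [255,[0.0,0.0,0.0],0.0]
    - [255,[0.0,0.0,0.0],0.0]
    - [255,[0.0,0.0,0.0],0.0]
    - [255,[0.0,0.0,0.0],0.0]
    - [255,[0.0,0.0,0.0],0.0]
    - [255,[0.0,0.0,0.0],0.0]

```text
time: 3.53
tool_pos: [0.4967, -0.114, 0.2133]
tcp_rot: [-1.924, -2.472, -0.01]
wrist_force: [-1.5, 0.4, -1.3]
width: 0.137
```

```bash
for a in 30 20 10 0 -10 -20 -28; do python3 go.py $a .092 .0;done
```

```text
pos [ 0.4967 -0.114   0.2133] F [-1.5  0.4 -1.3] target [ 0.4958 -0.111   0.2107] toolshift [ 0.0031 -0.0002  0.0026] turn -0.011 w 0.13713492223342785
pos [ 0.4967 -0.114   0.2133] F [-1.5  0.4 -1.3] target [ 0.4921 -0.0969  0.2175] toolshift [ 0.0177 -0.0003 -0.004 ] turn -0.011 w 0.13713492223342785
pos [ 0.4967 -0.114   0.2133] F [-1.5  0.4 -1.3] target [ 0.4881 -0.0819  0.2216] toolshift [ 0.0332 -0.0005 -0.008 ] turn -0.011 w 0.13713492223342785
pos [ 0.4967 -0.114   0.2133] F [-1.5  0.4 -1.3] target [ 0.484  -0.0665  0.223 ] toolshift [ 0.0492 -0.0007 -0.0092] turn -0.011 w 0.13713492223342785
pos [ 0.4967 -0.114   0.2133] F [-1.5  0.4 -1.3] target [ 0.4799 -0.0511  0.2216] toolshift [ 0.0652 -0.0009 -0.0076] turn -0.011 w 0.13713492223342785
pos [ 0.4967 -0.114   0.2133] F [-1.5  0.4 -1.3] target [ 0.4759 -0.0361  0.2175] toolshift [ 0.0806 -0.001  -0.0033] turn -0.011 w 0.13713492223342785
pos [ 0.4967 -0.114   0.2133] F [-1.5  0.4 -1.3] target [ 0.4729 -0.0247  0.2122] toolshift [ 0.0923 -0.0012  0.002 ] turn -0.011 w 0.13713492223342785
```

Call:
servo_tool:
  moves:
    - [255,[0.005,0.0,-0.003],0.0]
    - [255,[0.005,0.0,-0.0025],0.0]
    - [255,[0.0055,0.0,-0.0022],0.0]
    - [255,[0.0055,0.0,-0.0018],0.0]
    - [255,[0.0055,0.0,-0.0015],0.0]
    - [255,[0.0057,0.0,-0.001],0.0]
    - [255,[0.0057,0.0,-0.0008],0.0]
    - [255,[0.0057,0.0,-0.0005],0.0]

```text
time: 4.2
tool_pos: [0.4851, -0.0704, 0.2271]
tcp_rot: [-1.926, -2.475, -0.004]
wrist_force: [0.6, -2.6, -5.0]
width: 0.136
```

```bash
for a in 3 -10 -25; do python3 go.py $a .0955 .0;done
```

```text
pos [ 0.4851 -0.0704  0.2271] F [ 0.6 -2.6 -5. ] target [ 0.4853 -0.0713  0.2264] toolshift [-0.0009 -0.0001  0.0007] turn -0.011 w 0.13618336636070605
pos [ 0.4851 -0.0704  0.2271] F [ 0.6 -2.6 -5. ] target [ 0.4798 -0.0505  0.225 ] toolshift [ 0.0207 -0.0003  0.0021] turn -0.011 w 0.13618336636070605
pos [ 0.4851 -0.0704  0.2271] F [ 0.6 -2.6 -5. ] target [ 0.4737 -0.0275  0.2176] toolshift [ 0.0444 -0.0006  0.0098] turn -0.011 w 0.13618336636070605
```

Call:
servo_tool:
  moves:
    - [255,[0.0057,0.0,0.0002],0.0]
    - [255,[0.0057,0.0,0.0004],0.0]
    - [255,[0.0057,0.0,0.0008],0.0]
    - [255,[0.0057,0.0,0.001],0.0]
    - [255,[0.0057,0.0,0.0014],0.0]
    - [255,[0.0056,0.0,0.0018],0.0]
    - [255,[0.0055,0.0,0.002],0.0]
    - [255,[0.0,0.0,0.0],0.0]

```text
time: 4.87
tool_pos: [0.4739, -0.0284, 0.2194]
tcp_rot: [-1.926, -2.478, 0.0]
wrist_force: [0.5, -3.2, -2.5]
width: 0.132
```

```bash
for a in -25; do python3 go.py $a .0955 .0;done
python3 - <<'E'
from h import *
from workcell import bot
for n in("side","top"):
    c=bot.read_camera(n);np.savez(f"{n}2.npz",**c)
    a=c["pixels"][120:300,200:420] if n=="side" else c["pixels"][120:280,280:470]
    cv2.imwrite(f"pics/{n}2.png",cv2.resize(a[:,:,::-1],None,fx=3,fy=3))
E
```

```text
pos [ 0.4739 -0.0284  0.2194] F [ 0.5 -3.2 -2.5] target [ 0.4737 -0.0275  0.2176] toolshift [ 0.0009 -0.      0.0019] turn -0.01 w 0.13187158699801477
```

View pics/side2.png

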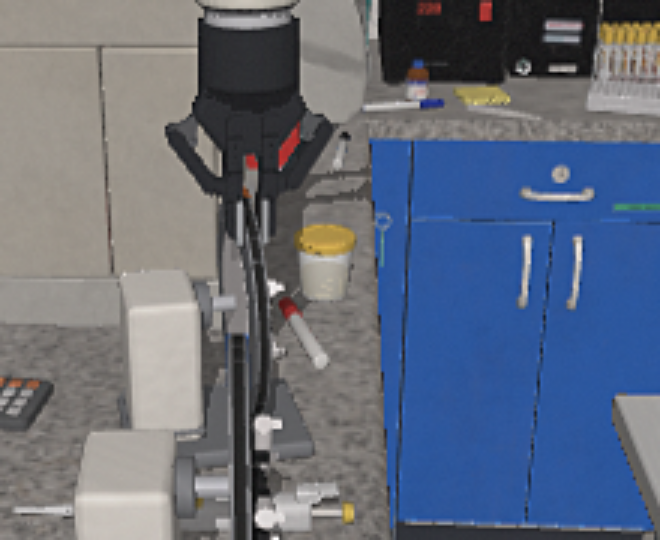

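View pics/top2.png

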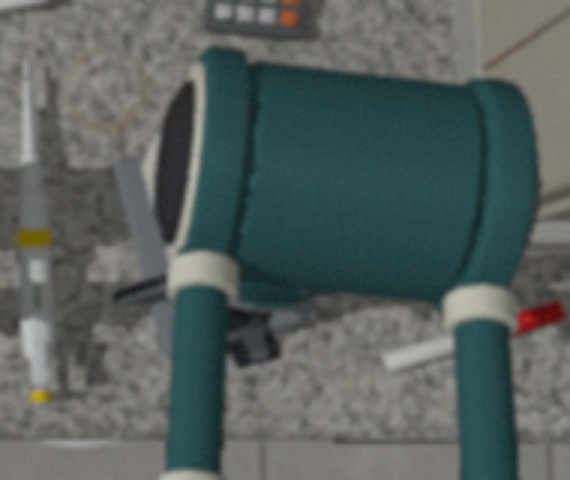

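The side view shows the fingers on the rim, with orange at about (247,190) near the top. The arm blocks the top view. I'll release, lift and draw back to check.

Call:
servo_tool:
  moves:
    - [80,[0.0,0.0,0.0],0.0]
    - [80,[0.0,0.0,0.0],0.0]
    - [80,[0.0,0.0,0.0],0.0]
    - [80,[0.0,0.0,-0.01],0.0]
    - [80,[0.0,0.0,-0.025],0.0]
    - [80,[0.0,0.0,-0.03],0.0]
    - [80,[-0.02,0.0,-0.01],0.0]
    - [80,[-0.035,0.0,0.0],0.0]

```text
time: 5.63
tool_pos: [0.4874, -0.0767, 0.3015]
tcp_rot: [-1.921, -2.474, -0.015]
wrist_force: [1.7, -0.6, -0.8]
width: 0.683
```

Call:
servo_tool:
  moves:
    - [80,[-0.035,0.0,0.0],0.0]
    - [80,[-0.035,0.0,0.0],0.0]
    - [80,[-0.02,0.0,0.0],0.0]
    - [80,[-0.0,0.0,0.0],0.0]
    - [80,[0.0,0.0,0.0],0.0]
    - [80,[0.0,0.0,0.0],0.0]
    - [80,[0.0,0.0,0.0],0.0]
    - [80,[0.0,0.0,0.0],0.0]

```text
time: 6.3
tool_pos: [0.5146, -0.1706, 0.3122]
tcp_rot: [1.929, 2.474, 0.028]
wrist_force: [0.2, -0.1, -0.1]
width: 0.687
```

```bash
cat > look.py <<'E'
import sys
from h import *
from workcell import bot
k=sys.argv[1];PSI=.259;t=np.array([-np.sin(PSI),np.cos(PSI)]);n_=np.array([np.cos(PSI),np.sin(PSI)]);H=np.array([.484,-.0665])
for n in("side","top"):
    c=bot.read_camera(n);np.savez(f"{n}{k}.npz",**c)
    h=cv2.cvtColor(c["pixels"],cv2.COLOR_RGB2HSV);m=(h[...,0]<20)&(h[...,1]>110)
    P,u,v=pts(c,m);a=(P[:,:2]-H)@t;d=(P[:,:2]-H)@n_;r=np.hypot(a,P[:,2]-.125)
    s=(abs(d)<.02)&(r<.105)&(r>.06)&(P[:,2]>.1);an=np.degrees(np.arctan2(-a,P[:,2]-.125))[s]
    print(n,s.sum(),np.percentile(an,[0,10,50,90,100]).round(1) if s.any() else "", "px",(u[s].mean(),v[s].mean()) if s.any() else "")
    a=c["pixels"][120:300,200:420] if n=="side" else c["pixels"][150:250,160:430]
    cv2.imwrite(f"pics/{n}{k}.png",cv2.resize(a[:,:,::-1],None,fx=2.9,fy=2.9))
s=bot.read_state();print(s["tool_pos"],s["wrist_force"])
E
python3 look.py 3
```

```text
side 46 [-3.3 -1.5  2.4 12.1 21. ] px (np.float64(278.0217391304348), np.float64(187.15217391304347))
top 123 [-3.9 -2.5  3.5  9.7 23.9] px (np.float64(375.8292682926829), np.float64(201.46341463414635))
[ 0.51459952 -0.17052658  0.31205268] [-0.74649445 -0.57346814  0.19673567]
```

View pics/top3.png

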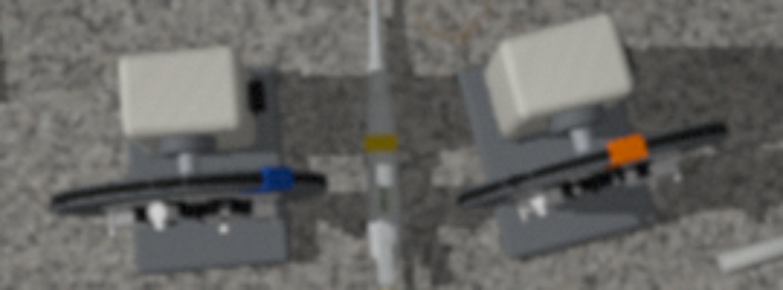

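View pics/side3.png

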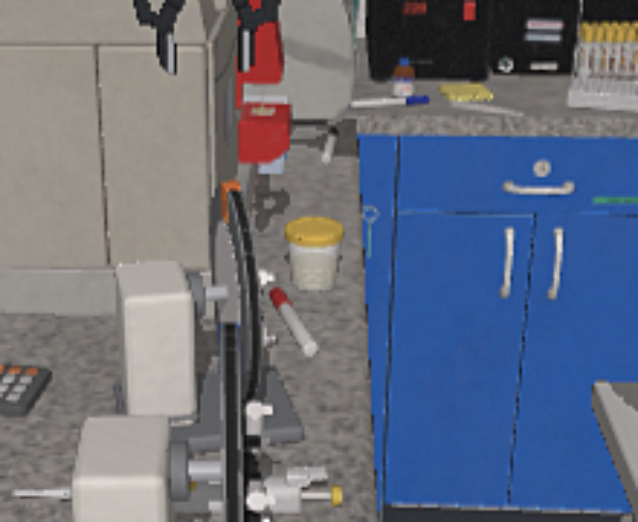

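```bash
python3 - <<'E'
from h import *
from workcell import bot
from scipy.optimize import least_squares
a=dict(np.load("top0.npz"));b=bot.read_camera("top")
for c in(a,b):
    h=cv2.cvtColor(c["pixels"],cv2.COLOR_RGB2HSV);m=(h[...,0]>105)&(h[...,0]<130)&(h[...,1]>150)&(h[...,2]>60);m[:190]=0;m[235:]=0;m[:,:180]=0;m[:,300:]=0
    P,u,v=pts(c,m);print("blue",len(u),u.mean(),v.mean(),np.median(P,0))
c=b;r=np.zeros(c["depth"].shape,bool);r[180:230,312:416]=1
P,u,v=pts(c,r);p=np.array([.484,-.0665,.259])
def f(q,s):
    n=np.array([np.cos(q[2]),np.sin(q[2])]);t=np.array([-n[1],n[0]])
    return (P[s,:2]-q[:2])@n,np.hypot((P[s,:2]-q[:2])@t,P[s,2]-.125)-.095
for i in range(5):
    d,e=f(p,slice(None));s=(abs(d)<.01)&(abs(e)<.005)&(P[:,2]>.14)
    p=least_squares(lambda q:np.r_[f(q,s)],p,loss="soft_l1",f_scale=.003).x
print(p,s.sum())
hh=cv2.cvtColor(c["pixels"],cv2.COLOR_RGB2HSV);m=(hh[...,0]<20)&(hh[...,1]>150)
O,u,v=pts(c,m&r);t=np.array([-np.sin(p[2]),np.cos(p[2])]);O=O[O[:,2]>.2];y=(O[:,:2]-p[:2])@t;print(len(O),y.min(),np.median(y),y.max(),O[:,2].max())
E
```

```text
blue 81 254.7530864197531 211.41975308641975 [0.46817943 0.1475109  0.19591951]
blue 81 254.77777777777777 211.40740740740742 [0.46843516 0.14744264 0.19665705]
[ 0.4842162  -0.06595825  0.25938071] 633
108 -0.02054217915606176 -0.0067612734460833785 0.00481728564667044 0.22465904357124913
```

Call:
servo_tool:
  moves:
    - [80,[0.0,0.0,0.0],0.0]
    - [80,[0.0,0.0,0.0],0.0]
    - [80,[0.0,0.0,0.0],0.0]
    - [80,[0.0,0.0,0.0],0.0]
    - [80,[0.0,0.0,0.0],0.0]
    - [80,[0.0,0.0,0.0],0.0]
    - [80,[0.0,0.0,0.0],0.0]
    - [80,[0.0,0.0,0.0],0.0]

```text
time: 7.12
tool_pos: [0.5143, -0.1687, 0.3116]
tcp_rot: [1.926, 2.477, 0.028]
wrist_force: [-0.0, -0.4, -0.3]
width: 0.682
```

```bash
python3 look.py 4
```

```text
side 45 [-3.8 -1.1  3.  12.4 22.3] px (np.float64(278.0444444444444), np.float64(187.0222222222222))
top 123 [-4.  -2.6  3.5 10.  22.7] px (np.float64(375.780487804878), np.float64(201.52032520325204))
[ 0.51425186 -0.16872168  0.31159375] [-0.53835717 -0.28149615 -0.02985951]
```

The disc is at rest: the mark hasn't moved between pictures 0.8 s apart. It sits about 4° right of the top, so I'm handing the job in.

```bash
python3 -c "
from workcell import bot
print(bot.finish_job())"
```

```text
the job is handed in; nothing more can be done
None
```

I pinched the rim of the orange-marked disc from above, about 30° right of the top. I turned it about 55° to the left in one stroke, let go and backed the arm off. I then handed the job in at about 7 s.

- **Orange mark:** the top camera puts it about 3.5–4° right of the top, 6–7 mm off centre against the 18 mm allowed. The side camera agrees roughly, with a median of about 3°. I left the small offset uncorrected.
- **Disc at rest:** the mark did not move between pictures 0.8 s apart.
- **Blue mark:** its position matches the start to within about 1 mm.
- **Contact:** the gripper hung clear of everything at the end, with wrist force under 1 N. As the fingers closed, one touched the disc first, giving about 24 N at the wrist. A 3 mm shift sideways cleared it.

No check failed.

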